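Fit the dividers, then hold up the carry tray

TASK

Stand the orange and the white divider upright in the slots of the blue carry tray, right down on its floor, the orange one in the slot at the orange-marked end and the white one at the white-marked end, while the tray stands on the bench. Then take the tray by its handle bar, lift it about 15 cm clear of the bench and finish while still holding it there, level and still, with both dividers in their slots. Do not tip the tray, and leave the small tote, the jar and the screwdriver where they are.

Things in the scene. Friction and masses are not known exactly. Their poses are not given: they have to be found in the camera images.
- tray: Loose blue open tray, 240 (its x) x 140 (y) x 65 mm tall, walls 4 mm, floor 5 mm, 0.35 to 0.6 kg, balanced about its middle. Origin: centre of its underside; z up. A dark hoop handle spans the middle, uprights at x = 0, y = +-67 mm. Orange marks on rim and outside of the +x end wall, white ones on the -x end; slots at x = +70 (orange) and -70 mm (white). Bolts in the middle are fixed, look only.
- handle (a point): Middle of the tray's handle bar, 132 mm above the tray's underside. The bar is black rubber, 16 x 16 mm square, straight, along the tray's y, free over 128 mm between the uprights; pinch it across the tray's x. Axes as the tray's.
- orange_slot (a point): Tray floor (top face) at the middle of the slot at the orange-marked end, 5 mm above the tray's underside; axes as the tray's; orange stripe on the floor. Two grey ribs on each long wall reach in to y = +-56 mm and leave a slot 14 mm wide in x, flaring from 50 mm above the underside to 30 mm wide at 61 mm. The divider's thickness goes along x, its width along y.
- white_slot (a point): The same point and the same kind of slot at the white-marked end (white stripe on the floor).
- orange_divider: Loose orange plate, 8 mm thick (its x), 124 mm wide (its y), 90 mm tall (its z), 80 g, standing on edge in the stand. Origin at the centre of its lower edge face; z up. Both faces alike. In the slot it stands 30 mm above the tray's walls.
- white_divider: The same plate in white.
- stand: Fixed wooden stand, 170 (x) x 130 (y) mm, base 12 mm thick, origin at the centre of its underside, z up. Two slots 12 mm wide at x = +-45 mm, along y, between ribs that end 37 mm above the bench, hold the dividers upright on the base's top, 90 mm apart; either colour can be in either slot. Leaves the top 65 mm of the dividers free.
- small_tote: Bystander: small blue box with orange lid, 88 x 128 x 67 mm, origin under its centre.
- jar: Bystander: jar, 56 mm across, 75 mm tall, origin under its centre.
- screwdriver: Bystander: green-handled screwdriver lying on the bench, about 200 mm long, along its x.
Things that resemble listed ones, but are neither listed nor needed, are in the scene too. Leave any pink look-alike of the white_divider alone.

How it is judged:
On the way, in this order (a step that is already met when the one before it is completed fails the run):
1. both dividers stand in their own colour's slot of the tray, down on its floor, with the tray on the bench (x of orange_divider in the frame of orange_slot between -0.009 and 0.009 m and y of orange_divider in the frame of orange_slot between -0.012 and 0.012 m and z of orange_divider in the frame of orange_slot between -0.005 and 0.006 m and angle between the z axis of each of orange_divider, white_divider and the z axis of tray, either way round below 0.15 rad and angle between the x axis of each of orange_divider, white_divider and the x axis of tray, either way round below 0.15 rad and x of white_divider in the frame of white_slot between -0.009 and 0.009 m and y of white_divider in the frame of white_slot between -0.012 and 0.012 m and z of white_divider in the frame of white_slot between -0.005 and 0.006 m and height (world z) of tray below 0.01 m), for 0.2 s.
2. the tray is held up by the fingers, level and still, more than 10 cm above the bench (height (world z) of tray between 0.1 and 0.3 m and angle between tray's own z axis and vertical below 0.12 rad and linear speed of tray below 0.03 m/s and angular speed of tray below 0.15 rad/s and contact force between the fingers and tray above 2 N and distance between the grasp point and handle below 0.04 m), for 0.3 s.
At the end, for the whole second after the job is handed in: Fingers grip the tray (over 2 N) within 40 mm of the handle's middle, underside 0.10 to 0.30 m above the bench, within 0.12 rad of level, under 0.03 m/s and 0.15 rad/s; each divider in its slot: within 9 mm in x, 12 mm in y, under 6 mm above the floor, within 0.15 rad of upright and of the slot (all of step 2 and x of orange_divider in the frame of orange_slot between -0.009 and 0.009 m and y of orange_divider in the frame of orange_slot between -0.012 and 0.012 m and z of orange_divider in the frame of orange_slot between -0.005 and 0.006 m and angle between the z axis of each of orange_divider, white_divider and the z axis of tray, either way round below 0.15 rad and angle between the x axis of each of orange_divider, white_divider and the x axis of tray, either way round below 0.15 rad and x of white_divider in the frame of white_slot between -0.009 and 0.009 m and y of white_divider in the frame of white_slot between -0.012 and 0.012 m and z of white_divider in the frame of white_slot between -0.005 and 0.006 m); the arm keeps its last pose, push and grip.
It fails at once if the tray is tipped by more than 0.3 rad (angle between tray's own z axis and vertical above 0.3 rad).
It fails at once if a bystander is moved by more than 30 mm (distance of any of small_tote, jar, screwdriver from where it was at the start of the episode above 0.03 m).
It also fails if it takes over 70 s, if anything falls off the work surface, if the arm or the gripper's body presses on something with over 40 N, if the wrist force passes 120 N, or if a joint passes its speed limit or range.

ROBOT

A 6-joint arm with a two-finger parallel gripper is mounted at the origin on the work surface. World frame = base frame: x ahead of the robot, y to its left, z up, the work surface at z = 0. Lengths are in m, angles in rad, forces in N, time in s.
With the tool pointing down it reaches from about 0.275 to 0.975 m from the base axis. Payload 8.4 kg.
Tool frame: the origin (TCP) lies at the very end of the fingers, on their centre line; the grasp point (between the pads) lies 19 mm behind it; z points along the fingers, y is the line along which they close (so a half turn about z gives the same grasp; the last joint's range is limited). The gripper opens to 92 mm and grips with 3 to 60 N. Pads are 20 mm wide; open, the fingers measure 128 mm over their backs; the gripper's body (75 mm by 189 mm) begins 69 mm behind the grasp point.
Start: joints at [-1.29, 0.353, 1.633, -0, 1.155, -0.002], TCP at [0.174, -0.6, 0.215] pointing down, gripper open.
Joint ranges: [-2.63, 2.63], [-0.92, 2.1], [0.06, 2.66], [-1.3, 4.44], [0, 2.69], [-3.02, 3.02]. Speed limits (rad/s): [2.22, 2.22, 2.79, 3.14, 3.14, 3.14].

INTERFACE

Orientations are given as a unit quaternion [w, x, y, z].
In Python, from station import r gives the robot as it stands.
- The arm moves only by the tool step_arm, never from a script. Its argument "increments" is a list of rows, each an object with "angular": the turn, a rotation vector about the world's x, y, z in degrees, a list of three; "xyz": the shift along the world's x, y, z in cm, a list of three; "gripper": the opening, from 0 (shut) to 1 (fully open). In form: [{"angular": [wx, wy, wz], "xyz": [tx, ty, tz], "gripper": gripper}, ...]. A call has 1 to 5 rows; each row shifts and turns the commanded pose from where the row before left it; what a row does not reach is not made up. A row lasts 1/10 s, in which the tool goes at most 50 mm and 8.59 degrees, less where a joint would pass 70% of its speed; a pose out of reach is approached as far as the arm can. A call with a gripper value outside its range is refused whole. The fingers move at their own pace and stop on an object; the grip force is fixed at half the most. Time passes only in rows, so rows that do not move let the fingers close. It gives the time, the measured TCP pose, the force, the opening and the grip force at its end, in the units of the state.
- r.sense(): the state, without advancing time (a new reading comes with each control period).
- r.snapshot(name): name is "scene" or "side" or "wrist"; returns a dict with "pixels" (400x640x3 uint8, red, green, blue), "fov_y" (degrees; the focal length in pixels is half the picture's height over the tangent of half this angle, whatever the lens; pixels are square), "cx", "cy" (the principal point, pixels), "R" (3x3) and "t" (3): a world point X has camera coordinates R X + t. Camera axes: x right, y down, z forward; pixel columns grow to the right and rows downward; lengths in m; the calibration is good to about 2 mm. The wrist camera is an equidistant fisheye: a pixel r from the principal point sees the ray r / f radians off the axis. A picture is of the moment at which its call begins. There is no depth.
- r.job_done(): hands the job in; it is judged then, once.
Trained networks look in the newest picture that a camera, given by its name, has taken for a name from the list of things; names that differ only in an ending like _2 or _b are one class to them, and where a whole thing is asked for, a point or a joint stands for the part that bears it (a point fixed in the world has none). Each returns a list of dicts, best first, with "p" (0 to 1); they miss things now and then, are a little off and sometimes report something else, mostly with a low value. They report only what shows in the picture. A call takes as long as a camera call. They do not tell look-alikes from the thing itself.
- r.search_frame(query, camera): "rect" ([left, top, right, bottom] in pixels, round what is visible of it).
- r.cut_out(query, camera): "pixels" (400x640 bool, what is visible of it) and "rect" ([left, top, right, bottom] in pixels, round what is visible of it).
The state is a dict: "time_s": time; "joint_pos": joint angles; "qd": joint speeds; "joint_efforts": joint torques, N m; "tcp_pos": TCP position; "tcp_rot": TCP orientation; "ft_force": force on the tool from outside, world axes, zero at the start; "torque": the same for the moment, N m; "grip_width": finger opening in m; "grasp_force": force on a finger pad.
Only numpy, scipy, OpenCV 4.12 (cv2) and the standard library are available. Lean on these libraries where they do the work, as an engineer would, in place of code of your own. Each camera call takes 0.05 s, during which the arm holds its last target. There are 200 camera calls.

## Working session

There is one attempt and no reset: what is moved stays moved. The work goes in short steps, Python scripts to look and compute and a tool call to move; the robot and the scene stay as the last step left them, time stands still between calls to the robot, and variables do not carry over. Pictures are saved under pics/ and viewed, at most 10 in all, crops included, and the job is handed in when it is done.

Besides the shell and the picture viewer there is one more tool, called after "Call:" as a command line: name --argument value ..., lists and objects as JSON in quotes. step_arm: Moves the arm, as the interface text tells. Its arguments: {"type":"object","properties":{"increments":{"type":"array","items":{"type":"object","properties":{"angular":{"type":"array","items":{"type":"number"}},"xyz":{"type":"array","items":{"type":"number"}},"gripper":{"type":"number"}}}}},"required":["increments"]}

```bash
mkdir -p pics; ls
python3 - <<'E'
from station import r
import cv2,numpy as np
for n in ("scene","side"):
    s=r.snapshot(n); cv2.imwrite(f"pics/{n}0.png",s["pixels"][:,:,::-1])
    print(n,s["fov_y"],s["cx"],s["cy"],np.round(s["R"],3).tolist(),np.round(s["t"],3))
    for q in ("tray","orange_divider","white_divider","stand","handle","small_tote","jar","screwdriver"):
        print(q,[(np.round(d["rect"]).astype(int).tolist(),round(d["p"],2)) for d in r.search_frame(q,n)])
print(r.sense()["time_s"])
E
```

```text
pics
scene 42.00693483196289 319.6053947023155 200.14669275667728 [[0.66, 0.751, 0.011], [0.585, -0.504, -0.636], [-0.472, 0.426, -0.772]] [-0.262 -0.328  1.599]
tray [([329, 130, 435, 222], 0.58)]
orange_divider [([279, 208, 294, 267], 0.95)]
white_divider [([143, 259, 208, 304], 0.95), ([170, 192, 224, 222], 0.7), ([238, 218, 257, 284], 0.65)]
stand [([229, 222, 310, 293], 0.81)]
handle [([332, 130, 436, 224], 0.64)]
small_tote [([327, 248, 386, 317], 0.86)]
jar [([417, 199, 445, 238], 0.68)]
screwdriver [([260, 156, 320, 193], 0.59)]
side 53.627518071807536 322.48788993111293 198.74755980676002 [[-0.961, -0.276, -0.003], [-0.189, 0.666, -0.722], [0.201, -0.694, -0.692]] [0.498 0.267 0.871]
tray [([255, 233, 342, 344], 0.7)]
orange_divider [([316, 159, 354, 199], 0.93), ([308, 167, 375, 215], 0.49)]
white_divider [([330, 147, 372, 184], 0.93), ([402, 159, 429, 201], 0.82), ([365, 120, 385, 163], 0.63)]
stand [([309, 167, 375, 214], 0.88)]
handle [([251, 230, 340, 346], 0.86)]
small_tote [([248, 166, 284, 215], 0.93)]
jar [([220, 243, 243, 273], 0.7), ([380, 215, 393, 279], 0.53)]
screwdriver [([377, 218, 392, 279], 0.93)]
0.9
```

Run:
```python
import cv2,numpy as np
a=cv2.imread("pics/scene0.png")[110:330,120:460]; b=cv2.imread("pics/side0.png")[100:360,200:450]
cv2.imwrite("pics/a.png",cv2.resize(a,(800,518),interpolation=cv2.INTER_CUBIC)); cv2.imwrite("pics/b.png",cv2.resize(b,(576,600),interpolation=cv2.INTER_CUBIC))
```

```text
(no output)
```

View pics/a.png

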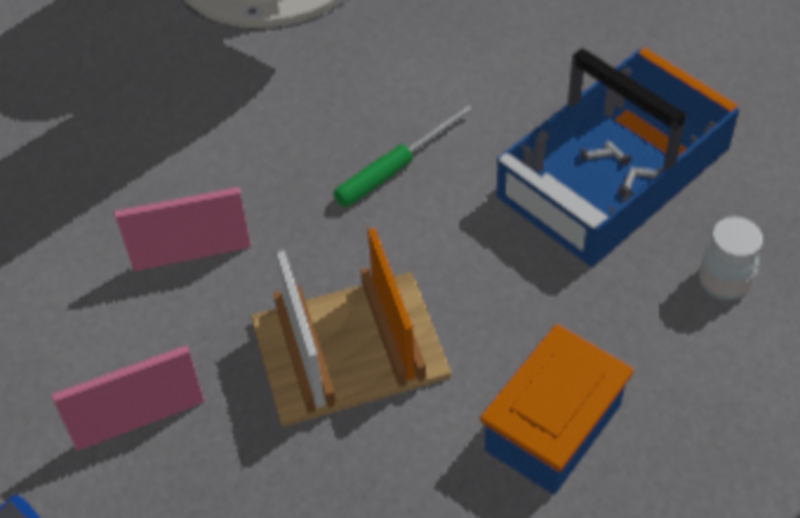

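View pics/b.png

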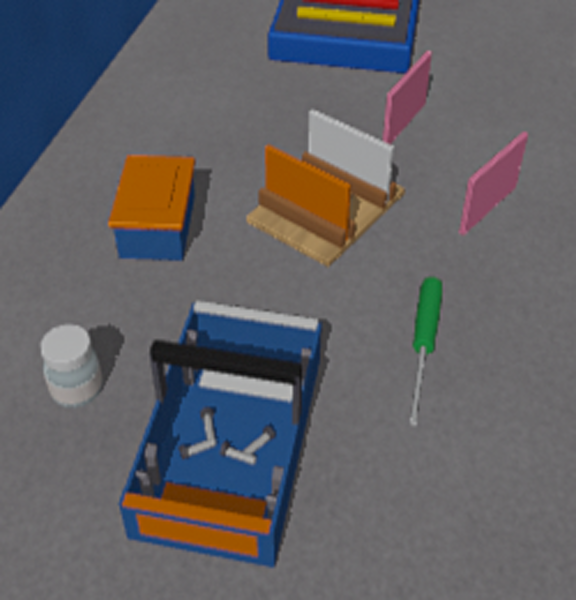

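The white divider is at scene (238–257, 218–284) and the orange one at (279–294, 208–267), both in the wooden stand. The plates at (143–208, 259–304) and (170–224, 192–222) are pink look-alikes standing on the bench, so I'll ignore them. The tray's orange end is the far upper right one at scene (410, 143).

```bash
cat > h.py <<'E'
import numpy as np,cv2
from scipy.optimize import minimize
from station import r
def snap(n):
    s=r.snapshot(n); s["name"]=n; s["R"]=np.array(s["R"]); s["t"]=np.array(s["t"]); s["f"]=200/np.tan(np.radians(s["fov_y"])/2); return s
def proj(s,X):
    c=np.atleast_2d(X)@s["R"].T+s["t"]
    if s["name"]=="wrist":
        rho=np.linalg.norm(c[:,:2],axis=1)+1e-12; k=np.arctan2(rho,c[:,2])/rho
        p=c[:,:2]*k[:,None]
    else: p=c[:,:2]/c[:,2:]
    return p*s["f"]+[s["cx"],s["cy"]]
def ray(s,uv):
    d=(np.array(uv,float)-[s["cx"],s["cy"]])/s["f"]
    if s["name"]=="wrist":
        th=np.linalg.norm(d); d=np.r_[d*np.sin(th)/(th+1e-12),np.cos(th)]
    else: d=np.r_[d,1]
    return -s["R"].T@s["t"], s["R"].T@d
def onz(s,uv,z):
    o,d=ray(s,uv); return (o+d*(z-o[2])/d[2])[:2]
def box(x0,x1,y0,y1,z0,z1,n=9):
    g=[np.linspace(a,b,n) for a,b in((x0,x1),(y0,y1),(z0,z1))]
    P=np.stack(np.meshgrid(*g),-1).reshape(-1,3)
    m=((np.isclose(P,[x0,y0,z0])|np.isclose(P,[x1,y1,z1])).sum(1)>=2); return P[m]
def place(P,q):
    c,s=np.cos(q[2]),np.sin(q[2]); return np.c_[P[:,0]*c-P[:,1]*s+q[0],P[:,0]*s+P[:,1]*c+q[1],P[:,2]]
K=8
def render(s,parts,q):
    im=np.zeros((400*4,640*4),np.uint8)
    for P in parts:
        h=cv2.convexHull(((proj(s,place(P,q))+.5)*4*16-8).astype(np.float32)).astype(np.int32)
        cv2.fillConvexPoly(im,h,255,cv2.LINE_AA,4)
    return cv2.resize(im,(640,400),interpolation=cv2.INTER_AREA)/255.
def fit(views,parts,q0):
    def cost(q): return sum(np.abs(render(s,parts,q)-m).sum()/max(m.sum(),1) for s,m in views)
    q=np.array(q0,float)
    for k in (1,.4,.2):
        S=np.vstack([q,q+np.diag([.03*k,.03*k,.25*k])])
        res=minimize(cost,q,method="Nelder-Mead",options=dict(initial_simplex=S,xatol=1e-4,fatol=1e-4,maxiter=120)); q=res.x
    return q,res.fun
TRAY=[box(-.12,.12,-.07,.07,0,.065),box(-.008,.008,-.07,.07,.124,.140),box(-.008,.008,-.07,-.064,.06,.13),box(-.008,.008,.064,.07,.06,.13)]
DIV=[box(-.004,.004,-.062,.062,.037,.102)]
STAND=[box(-.085,.085,-.065,.065,0,.012)]+[box(x-.004,x+.004,-.062,.062,.012,.102) for x in(-.045,.045)]
def yaw_q(q): return np.degrees(q[2])
E
cat > f1.py <<'E'
from h import *
V={n:snap(n) for n in("scene","side")}
def masks(q,pick=None):
    o=[]
    for n,s in V.items():
        L=r.cut_out(q,n)
        if pick: L=[d for d in L if abs(d["rect"][0]-pick[n])<12]
        if L: o.append((s,L[0]["pixels"].astype(float)))
    return o
A=masks("orange_divider",{"scene":279,"side":316}); B=masks("white_divider",{"scene":238,"side":330}); T=masks("tray")
def mid(v,z): return onz(v[0],np.argwhere(v[1]>0).mean(0)[::-1],z)
for nm,M,P,z in(("orange",A,DIV,.07),("white",B,DIV,.07),("tray",T,TRAY,.04)):
    c=mid(M[0],z); best=min((fit(M,P,[*c,a]) for a in np.arange(0,np.pi,np.pi/4)),key=lambda t:t[1])
    print(nm,len(M),c.round(3),best[0].round(4),yaw_q(best[0]).round(1),round(best[1],3))
E
python3 f1.py; python3 -c "
from station import r
s=r.sense();print(s['time_s'],s['tcp_pos'],s['tcp_rot'],s['grip_width'])
for q,c in (('jar',(.0,)),):pass
"
```

```text
orange 2 [ 0.568 -0.252] [ 0.5609 -0.2482  1.1833] 67.8 0.236
white 2 [ 0.539 -0.337] [ 0.5258 -0.3309  1.1791] 67.6 0.316
tray 2 [0.553 0.071] [0.5509 0.0794 1.6532] 94.7 0.047
1.3 [ 0.1744075  -0.60018678  0.21459487] [ 2.33440685e-05  9.90020090e-01  1.40926299e-01 -3.77079550e-07] 0.0921127639319434
```

Call:
step_arm --increments '[{"xyz": [3.5,3.2,0.3],"angular": [0,0,-3.5],"gripper": 1},{"xyz": [3.5,3.2,0.3],"angular": [0,0,-3.5],"gripper": 1},{"xyz": [3.5,3.2,0],"angular": [0,0,-3.5],"gripper": 1},{"xyz": [3.5,3.2,0],"angular": [0,0,-3.5],"gripper": 1},{"xyz": [3.5,3.2,0],"angular": [0,0,-3.5],"gripper": 1}]'

```text
time_s: 1.8
tcp_pos: [0.3505, -0.4389, 0.2208]
tcp_rot: [0.0, 1.0, -0.013, 0.0]
ft_force: [0.6, 0.5, 0.6]
grip_width: 0.0919
grasp_force: 0.0
```

Call:
step_arm --increments '[{"xyz": [3.5,3.2,0],"angular": [0,0,-3.5],"gripper": 1},{"xyz": [3.5,3.2,0],"angular": [0,0,-3.5],"gripper": 1},{"xyz": [3.5,3.2,0],"angular": [0,0,-3.5],"gripper": 1},{"xyz": [3.5,3.2,0],"angular": [0,0,-3.5],"gripper": 1},{"xyz": [3.5,3.2,0],"angular": [0,0,-3.5],"gripper": 1}]'

```text
time_s: 2.3
tcp_pos: [0.5257, -0.2787, 0.2208]
tcp_rot: [0.0, 0.986, -0.165, 0.0]
ft_force: [-0.2, -0.0, 0.7]
grip_width: 0.0918
grasp_force: 0.0
```

Call:
step_arm --increments '[{"xyz": [3.6,3.2,0],"angular": [0,0,-3.5],"gripper": 1},{"xyz": [0,0,0],"gripper": 1},{"xyz": [0,0,0],"gripper": 1}]'

```text
invalid input
```

Run:
```python
from h import *
s=snap("wrist"); cv2.imwrite("pics/w1.png",s["pixels"][:,:,::-1])
st=r.sense();print(st["time_s"],st["tcp_pos"],st["tcp_rot"],s["fov_y"],s["cx"],s["cy"],(-s["R"].T@s["t"]).round(3))
for q in("orange_divider","white_divider","stand","tray"):
    for d in r.cut_out(q,"wrist"): print(q,np.round(d["rect"]),round(d["p"],2),d["pixels"].sum())
for nm,q in(("o",[.5609,-.2482,1.183]),("w",[.5258,-.3309,1.179])):
    print(nm,proj(s,place(np.array([[x,y,.102] for x in(-.004,.004) for y in(-.062,.062)]),q)).round(1).tolist())
```

```text
2.35 [ 0.53040137 -0.27442367  0.22086265] [-0.00125021  0.98618952 -0.16560834  0.00159363] 65.70646984690485 316.53702921096635 204.42947986154863 [ 0.592 -0.302  0.391]
orange_divider [267. 112. 285. 240.] 0.95 1963
white_divider [431. 162. 547. 185.] 0.95 1696
white_divider [349. 116. 378. 245.] 0.82 2204
white_divider [357. 282. 405. 300.] 0.6 705
stand [250. 115. 389. 227.] 0.85 10132
tray [ 22. 174. 175. 275.] 0.78 8910
o [[280.0, 110.8], [275.7, 237.5], [271.4, 110.5], [267.8, 237.0]]
w [[376.5, 118.3], [364.4, 243.3], [368.1, 117.5], [356.6, 242.9]]
```

View pics/w1.png

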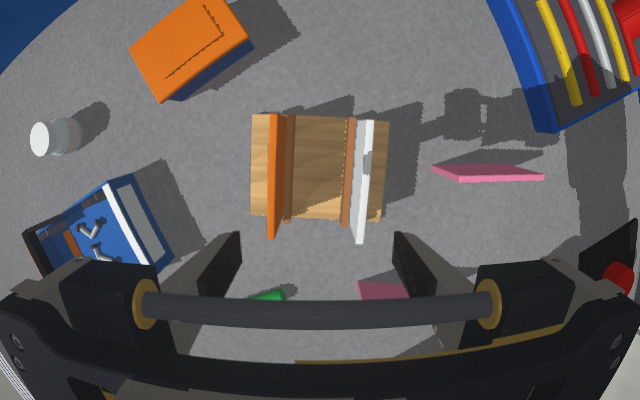

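The wrist view shows the orange plate at (267–285, 112–240) and the white one at (349–378, 116–245) in the stand, both within about 1 px of prediction. A pink look-alike is at (488, 173). I'll refine with all three views.

```bash
cat > f2.py <<'E'
from h import *
V={n:snap(n) for n in("wrist","scene","side")}
for nm,q0 in(("orange",[.561,-.248,1.183]),("white",[.526,-.331,1.18])):
    M=[]
    for n,s in V.items():
        c=proj(s,[[q0[0],q0[1],.07]])[0]
        L=[d for d in r.cut_out(nm+"_divider",n) if np.hypot(*(np.argwhere(d["pixels"]).mean(0)[::-1]-c))<12]
        if L: M.append((s,L[0]["pixels"].astype(float)))
    for W in (M[:1],M):
        q,f=fit(W,DIV,q0); print(nm,len(W),q.round(4),yaw_q(q).round(1),round(f,3))
    # top corners by hsv mask? hull check
s=V["wrist"];print(r.sense()["time_s"],r.sense()["tcp_pos"])
E
python3 f2.py
```

```text
orange 1 [ 0.5589 -0.2463  1.1816] 67.7 0.09
orange 3 [ 0.5598 -0.247   1.1783] 67.5 0.342
white 1 [ 0.5256 -0.3282  1.1915] 68.3 0.082
white 3 [ 0.5257 -0.3294  1.1874] 68.0 0.527
3.0 [ 0.52407905 -0.28063441  0.22066566]
```

Call:
step_arm --increments '[{"xyz": [1.8,1.7,0],"angular": [0,0,-1.8],"gripper": 1},{"xyz": [1.7,1.7,-1.5],"angular": [0,0,-1.8],"gripper": 1},{"xyz": [0,0,-3],"angular": [0,0,0],"gripper": 1},{"xyz": [0,0,-4],"angular": [0,0,0],"gripper": 1},{"xyz": [0,0,-3],"angular": [0,0,0],"gripper": 1}]'

```text
time_s: 3.5
tcp_pos: [0.5589, -0.2459, 0.1038]
tcp_rot: [-0.0, 0.981, -0.194, -0.0]
ft_force: [0.1, -0.0, -0.4]
grip_width: 0.0915
grasp_force: 0.0
```

Call:
step_arm --increments '[{"xyz": [0,0,-2],"angular": [0,0,0],"gripper": 1},{"xyz": [0,0,-1.1],"angular": [0,0,0],"gripper": 1},{"xyz": [0,0,0],"angular": [0,0,0],"gripper": 1},{"xyz": [0,0,0],"angular": [0,0,0],"gripper": 0},{"xyz": [0,0,0],"angular": [0,0,0],"gripper": 0}]'

```text
time_s: 4.0
tcp_pos: [0.5603, -0.2466, 0.076]
tcp_rot: [0.0, 0.981, -0.194, 0.001]
ft_force: [-0.3, -1.0, 0.2]
grip_width: 0.078
grasp_force: 0.0
```

Call:
step_arm --increments '[{"xyz": [0,0,0],"angular": [0,0,0],"gripper": 0},{"xyz": [0,0,0],"angular": [0,0,0],"gripper": 0},{"xyz": [0,0,0],"angular": [0,0,0],"gripper": 0},{"xyz": [0,0,0],"angular": [0,0,0],"gripper": 0},{"xyz": [0,0,0],"angular": [0,0,0],"gripper": 0}]'

```text
time_s: 4.5
tcp_pos: [0.5594, -0.2462, 0.0746]
tcp_rot: [-0.0, 0.981, -0.194, 0.0]
ft_force: [0.4, -0.2, -0.4]
grip_width: 0.038
grasp_force: 0.0
```

Call:
step_arm --increments '[{"xyz": [0,0,0],"angular": [0,0,0],"gripper": 0},{"xyz": [0,0,0],"angular": [0,0,0],"gripper": 0},{"xyz": [0,0,0],"angular": [0,0,0],"gripper": 0},{"xyz": [0,0,0],"angular": [0,0,0],"gripper": 0},{"xyz": [0,0,0],"angular": [0,0,0],"gripper": 0}]'

```text
time_s: 5.0
tcp_pos: [0.5593, -0.2461, 0.0745]
tcp_rot: [-0.0, 0.981, -0.194, -0.0]
ft_force: [0.0, -0.1, -1.2]
grip_width: 0.0079
grasp_force: 30.0
```

Call:
step_arm --increments '[{"xyz": [0,0,2],"angular": [0,0,0],"gripper": 0},{"xyz": [0,0,3],"angular": [0,0,0],"gripper": 0},{"xyz": [0,0,4],"angular": [0,0,0],"gripper": 0},{"xyz": [0,0,4],"angular": [0,0,0],"gripper": 0},{"xyz": [0,0,4],"angular": [0,0,0],"gripper": 0}]'

```text
time_s: 5.5
tcp_pos: [0.5591, -0.246, 0.246]
tcp_rot: [-0.0, 0.981, -0.194, -0.0]
ft_force: [0.9, -0.2, -0.5]
grip_width: 0.0078
grasp_force: 30.0
```

Held. I'll carry it toward the tray.

Call:
step_arm --increments '[{"xyz": [0,3,0],"angular": [0,0,3],"gripper": 0},{"xyz": [-0.2,4.5,0],"angular": [0,0,3],"gripper": 0},{"xyz": [-0.2,4.5,0],"angular": [0,0,3],"gripper": 0},{"xyz": [-0.2,4.5,0],"angular": [0,0,3],"gripper": 0},{"xyz": [-0.2,4.5,0],"angular": [0,0,3],"gripper": 0}]'

```text
time_s: 6.0
tcp_pos: [0.5509, -0.0346, 0.2446]
tcp_rot: [-0.0, 0.998, -0.064, 0.0]
ft_force: [0.8, 0.5, -0.7]
grip_width: 0.0074
grasp_force: 30.0
```

Call:
step_arm --increments '[{"xyz": [-0.2,4.5,0],"angular": [0,0,3],"gripper": 0},{"xyz": [-0.2,4.5,0],"angular": [0,0,3],"gripper": 0},{"xyz": [-0.2,4.5,0],"angular": [0,0,3],"gripper": 0},{"xyz": [-0.2,3.5,0],"angular": [0,0,3],"gripper": 0},{"xyz": [0,1.5,0],"angular": [0,0,0],"gripper": 0}]'

```text
time_s: 6.5
tcp_pos: [0.5429, 0.1516, 0.2445]
tcp_rot: [-0.0, 0.999, 0.042, -0.0]
ft_force: [-0.1, -0.4, -1.5]
grip_width: 0.0076
grasp_force: 30.0
```

Call:
step_arm --increments '[{"xyz": [0,0,0],"angular": [0,0,0],"gripper": 0},{"xyz": [0,0,0],"angular": [0,0,0],"gripper": 0},{"xyz": [0,0,0],"angular": [0,0,0],"gripper": 0}]'

```text
time_s: 6.8
tcp_pos: [0.5435, 0.1474, 0.2445]
tcp_rot: [0.0, 0.999, 0.039, -0.0]
ft_force: [-0.5, -1.0, -0.8]
grip_width: 0.0079
grasp_force: 30.0
```

Run:
```python
from h import *
s=snap("wrist"); im=s["pixels"][:,:,::-1].copy(); cv2.imwrite("pics/w2raw.png",im)
st=r.sense();print(st["time_s"],st["tcp_pos"],st["tcp_rot"],st["grip_width"],(-s["R"].T@s["t"]).round(3))
q=[.5509,.0794,1.6532]
def draw(P,col):
    p=np.round((proj(s,place(np.array(P),q))+.5)*1.25).astype(int); cv2.polylines(big,[p],True,col,1)
big=cv2.resize(im,(800,500),interpolation=cv2.INTER_CUBIC)
e=np.linspace(-1,1,15)
def rect(a,b,z): return [[a*t,-b,z] for t in e]+[[a,b*t,z] for t in e]+[[-a*t,b,z] for t in e]+[[-a,-b*t,z] for t in e]
draw(rect(.12,.07,.065),(0,255,0)); draw(rect(.008,.07,.14),(255,0,255))
for x in(.07,-.07): draw([[x,-.056,.061],[x,.056,.061]],(0,255,255))
cv2.imwrite("pics/w2.png",big)
for n in("wrist",):
    for d in r.cut_out("tray",n): print(np.round(d["rect"]),d["p"])
```

```text
6.85 [0.54351899 0.14736938 0.24454082] [ 2.04575605e-04  9.99232606e-01  3.91682420e-02 -7.71052207e-05] 0.007618502451485921 [0.614 0.152 0.415]
[267. 126. 472. 272.] 0.97
```

View pics/w2.png

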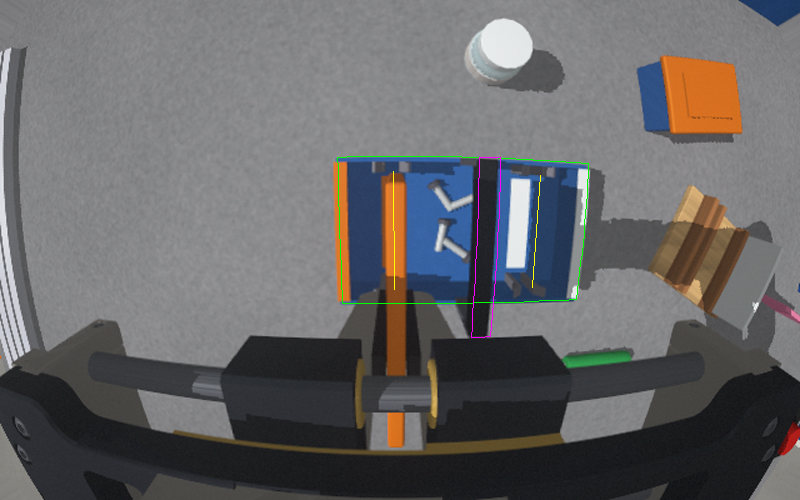

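The overlay shows the tray at 800x500 pixels (335–590, 157–300). The bar at x≈474–497 and the orange rim at ≈335 sit a few pixels left of the model, so the tray is about 2–3 mm further along +y. The plate hangs square to the slot. I'll refit using the wrist mask.

```bash
cat > f3.py <<'E'
from h import *
import sys
def trayfit(exc=(298,332),row=232,q0=[.5509,.0794,1.6532]):
    s=snap("wrist"); W=np.ones((400,640)); W[row:]=0; W[:,exc[0]:exc[1]]=0
    m=r.cut_out("tray","wrist")[0]["pixels"].astype(float)
    hsv=cv2.cvtColor(s["pixels"],cv2.COLOR_RGB2HSV)
    # bar: dark pixels near predicted bar, within tray
    def cost(q): return (np.abs(render(s,TRAY,q)-m)*W).sum()/m.sum()
    q=np.array(q0)
    for k in(1,.4,.2):
        res=minimize(cost,q,method="Nelder-Mead",options=dict(initial_simplex=np.vstack([q,q+np.diag([.01*k,.01*k,.06*k])]),xatol=5e-5,fatol=1e-5)); q=res.x
    print("mask",q.round(4),yaw_q(q).round(2),round(res.fun,3))
    # bar edges along its length, rows of the image
    dark=(s["pixels"].max(2)<50)
    uv=proj(s,place(np.array([[0,y,.14] for y in np.linspace(-.05,.05,9)]),q))
    out=[]
    for u,v in uv:
        v=int(round(v)); 
        if v>=row: continue
        g=s["pixels"][v,int(u)-22:int(u)+22].astype(float).max(1); i=np.where(g<45)[0]
        if len(i): out.append(((i.min()+i.max())/2+int(u)-22-u, len(i)))
    print("bar off px",np.round(out,1).tolist(), "slots",(q[:2]+.07*np.array([np.cos(q[2]),np.sin(q[2])])).round(4),(q[:2]-.07*np.array([np.cos(q[2]),np.sin(q[2])])).round(4))
    return s,q
if __name__=="__main__": trayfit()
E
python3 f3.py
python3 - <<'E'
import cv2
a=cv2.imread("pics/w2raw.png")[110:290,250:490]; cv2.imwrite("pics/w2c.png",cv2.resize(a,(800,600),interpolation=cv2.INTER_CUBIC))
E
```

```text
mask [0.5491 0.0819 1.6484] 94.45 0.018
bar off px [[-0.4, 16.0], [-0.9, 16.0], [-0.8, 18.0], [-0.7, 17.0], [-0.5, 18.0], [-0.7, 16.0], [-0.9, 18.0]] slots [0.5437 0.1516] [0.5546 0.0121]
```

View pics/w2c.png

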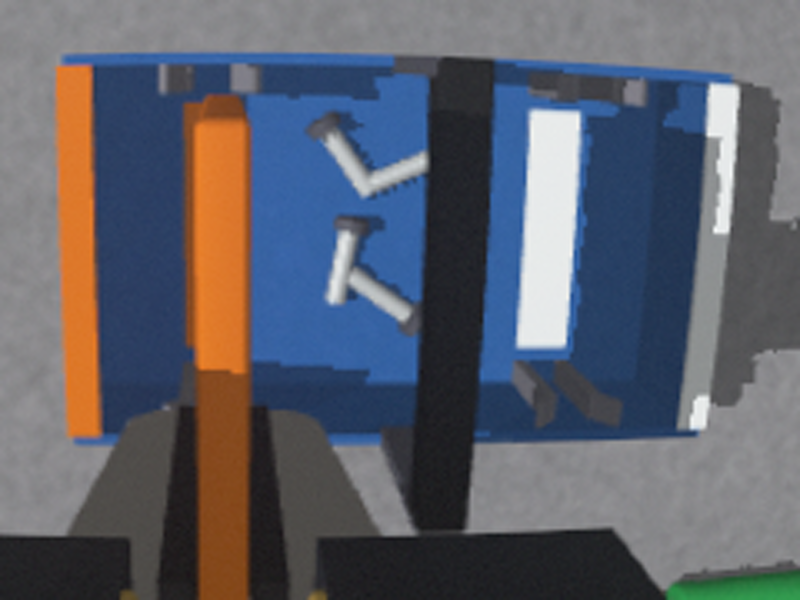

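Run:
```python
from h import *
from scipy.spatial.transform import Rotation as Ro
s=snap("wrist"); st=r.sense(); w=st["tcp_rot"]
R=Ro.from_quat([w[1],w[2],w[3],w[0]]).as_matrix(); a=R[:,1]; print("closing yaw",np.degrees(np.arctan2(a[1],a[0]))%180, st["tcp_pos"])
for z in(-.063,.027):
    P=[st["tcp_pos"]+R[:,1]*x+R[:,0]*y+np.array([0,0,z]) for y in(.062,) for x in(-.004,.004)]
    p=proj(s,P); print(z,p.round(1).tolist(),((p-[250,110])*3.333).round(0).tolist())
P=[st["tcp_pos"]+R[:,1]*x+R[:,0]*y+np.array([0,0,.027]) for y in(.0,.03) for x in(-.004,.004)]
print(((proj(s,P)-[250,110]+.5)*3.333).round(0).tolist())
im=s["pixels"].astype(int)
for v in(150,160,170,180): print(v,im[v,300:332,0].tolist())
```

```text
closing yaw 94.52903589007241 [0.54353824 0.14801455 0.24464146]
-0.063 [[309.4, 136.6], [320.1, 136.6]] [[198.0, 89.0], [234.0, 89.0]]
0.027 [[305.1, 143.5], [322.4, 143.5]] [[184.0, 112.0], [241.0, 112.0]]
[[189.0, 524.0], [241.0, 524.0], [187.0, 336.0], [242.0, 336.0]]
150 [43, 45, 45, 42, 48, 65, 126, 139, 195, 232, 230, 228, 226, 226, 225, 225, 223, 223, 221, 222, 220, 220, 218, 185, 150, 104, 54, 58, 57, 57, 58, 57]
160 [44, 46, 45, 44, 48, 68, 129, 137, 196, 230, 231, 228, 227, 226, 225, 224, 223, 223, 222, 220, 221, 220, 217, 181, 148, 105, 56, 57, 56, 57, 54, 56]
170 [47, 45, 45, 40, 47, 68, 129, 136, 194, 229, 231, 228, 228, 226, 225, 225, 223, 221, 222, 222, 219, 219, 217, 182, 146, 103, 60, 56, 57, 58, 55, 55]
180 [41, 42, 44, 42, 42, 57, 129, 137, 195, 229, 231, 229, 227, 226, 225, 224, 223, 221, 222, 220, 219, 218, 214, 180, 145, 103, 56, 57, 56, 55, 55, 56]
```

Call:
step_arm --increments '[{"xyz": [0.1,0.5,0],"angular": [0,0,0],"gripper": 0},{"xyz": [0,0,-3],"angular": [0,0,0],"gripper": 0},{"xyz": [0,0,-3.5],"angular": [0,0,0],"gripper": 0},{"xyz": [0,0,-3],"angular": [0,0,0],"gripper": 0},{"xyz": [0,0,-1.5],"angular": [0,0,0],"gripper": 0}]'

```text
time_s: 7.55
tcp_pos: [0.543, 0.1536, 0.132]
tcp_rot: [0.0, 0.999, 0.04, -0.002]
ft_force: [-1.1, 0.7, -0.5]
grip_width: 0.0081
grasp_force: 30.0
```

Call:
step_arm --increments '[{"xyz": [0,0,0],"angular": [0,0,0],"gripper": 0},{"xyz": [0,0,0],"angular": [0,0,0],"gripper": 0}]'

```text
time_s: 7.75
tcp_pos: [0.5447, 0.154, 0.135]
tcp_rot: [-0.0, 0.999, 0.04, 0.0]
ft_force: [-0.2, 0.7, -1.6]
grip_width: 0.0077
grasp_force: 30.0
```

Run:
```python
from h import *
print(r.sense()["tcp_pos"],r.sense()["ft_force"])
s=snap("wrist"); a=s["pixels"][:,:,::-1][130:330,200:460]; cv2.imwrite("pics/w3.png",cv2.resize(a,(780,600),interpolation=cv2.INTER_CUBIC))
```

```text
[0.54473884 0.15404716 0.13495742] [-0.16286268  0.73771953 -1.59881791]
```

View pics/w3.png

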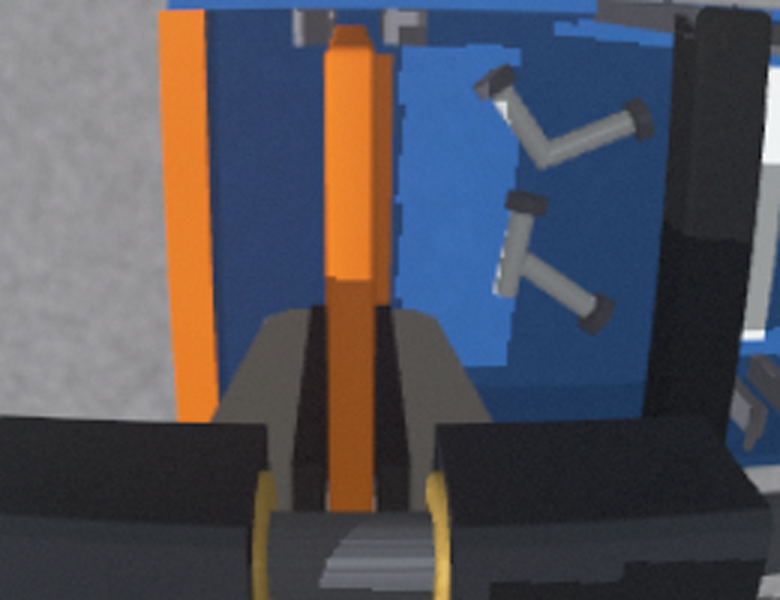

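The ribs' inner edges are at crop x≈332 and 384, so the slot centre is ≈359. The plate's lower edge is centred at ≈350, which means shifting about 2.3 mm toward −y. The gap to the far wall (rows 12 to 27) is about 4 mm, as it should be. I'll descend.

Call:
step_arm --increments '[{"xyz": [0,-0.2,0],"angular": [0,0,0],"gripper": 0},{"xyz": [0,0,-0.7],"angular": [0,0,0],"gripper": 0},{"xyz": [0,0,-1],"angular": [0,0,0],"gripper": 0},{"xyz": [0,0,-1],"angular": [0,0,0],"gripper": 0},{"xyz": [0,0,0],"angular": [0,0,0],"gripper": 0}]'

```text
time_s: 8.3
tcp_pos: [0.5431, 0.1515, 0.1057]
tcp_rot: [0.0, 0.999, 0.04, -0.001]
ft_force: [-0.9, -0.5, -0.1]
grip_width: 0.0078
grasp_force: 30.0
```

Call:
step_arm --increments '[{"xyz": [0,0,-1.2],"angular": [0,0,0],"gripper": 0},{"xyz": [0,0,-1.2],"angular": [0,0,0],"gripper": 0},{"xyz": [0,0,-1],"angular": [0,0,0],"gripper": 0},{"xyz": [0,0,-0.4],"angular": [0,0,0],"gripper": 0},{"xyz": [0,0,0],"angular": [0,0,0],"gripper": 0}]'

```text
time_s: 8.8
tcp_pos: [0.5438, 0.1517, 0.0686]
tcp_rot: [0.0, 0.999, 0.04, -0.001]
ft_force: [-0.6, 1.0, -1.1]
grip_width: 0.0077
grasp_force: 30.0
```

Call:
step_arm --increments '[{"xyz": [0,0,0],"angular": [0,0,0],"gripper": 0},{"xyz": [0,0,0],"angular": [0,0,0],"gripper": 0}]'

```text
time_s: 9.0
tcp_pos: [0.5448, 0.1519, 0.07]
tcp_rot: [-0.0, 0.999, 0.04, 0.0]
ft_force: [0.7, 0.0, -0.3]
grip_width: 0.0078
grasp_force: 30.0
```

Call:
step_arm --increments '[{"xyz": [0,0,0],"angular": [0,0,0],"gripper": 0.5},{"xyz": [0,0,0],"angular": [0,0,0],"gripper": 0.5},{"xyz": [0,0,0],"angular": [0,0,0],"gripper": 0.5},{"xyz": [0,0,0],"angular": [0,0,0],"gripper": 0.5},{"xyz": [0,0,2],"angular": [0,0,0],"gripper": 0.5}]'

```text
time_s: 9.5
tcp_pos: [0.5427, 0.1513, 0.0878]
tcp_rot: [0.0, 0.999, 0.04, -0.002]
ft_force: [0.1, -0.2, 0.3]
grip_width: 0.0449
grasp_force: 0.0
```

Call:
step_arm --increments '[{"xyz": [0,0,4],"angular": [0,0,0],"gripper": 0.5},{"xyz": [0,0,4],"angular": [0,0,0],"gripper": 1},{"xyz": [0,-2,4],"angular": [0,0,0],"gripper": 1},{"xyz": [0,-4,3],"angular": [0,0,-2],"gripper": 1},{"xyz": [-0.2,-4.5,0],"angular": [0,0,-2.5],"gripper": 1}]'

```text
time_s: 10.0
tcp_pos: [0.545, 0.0467, 0.2444]
tcp_rot: [-0.0, 1.0, 0.001, 0.004]
ft_force: [-0.0, -0.1, -0.8]
grip_width: 0.0761
grasp_force: 0.0
```

Call:
step_arm --increments '[{"xyz": [-0.2,-4.5,0],"angular": [0,0,-3],"gripper": 1},{"xyz": [-0.2,-4.5,0],"angular": [0,0,-3],"gripper": 1},{"xyz": [-0.2,-4.5,0],"angular": [0,0,-3],"gripper": 1},{"xyz": [-0.2,-4.5,0],"angular": [0,0,-3],"gripper": 1},{"xyz": [-0.2,-4.5,0],"angular": [0,0,-3],"gripper": 1}]'

```text
time_s: 10.5
tcp_pos: [0.532, -0.18, 0.2398]
tcp_rot: [0.0, 0.991, -0.131, 0.0]
ft_force: [-0.3, 0.8, -0.7]
grip_width: 0.092
grasp_force: 0.0
```

Call:
step_arm --increments '[{"xyz": [-0.3,-4.5,0],"angular": [0,0,-3],"gripper": 1},{"xyz": [-0.2,-4.5,0],"angular": [0,0,-3],"gripper": 1},{"xyz": [-0.2,-3,0],"angular": [0,0,-1],"gripper": 1},{"xyz": [0,0,0],"angular": [0,0,0],"gripper": 1},{"xyz": [0,0,0],"angular": [0,0,0],"gripper": 1}]'

```text
time_s: 11.0
tcp_pos: [0.5251, -0.2984, 0.2393]
tcp_rot: [-0.0, 0.982, -0.191, -0.0]
ft_force: [0.1, -0.1, -0.4]
grip_width: 0.0919
grasp_force: 0.0
```

Run:
```python
from h import *
V={n:snap(n) for n in("wrist","side","scene")}
s=V["wrist"]; q0=[.5257,-.3286,1.188]
L=[d for d in r.cut_out("white_divider","wrist")]
c=proj(s,[[q0[0],q0[1],.07]])[0]
L=sorted(L,key=lambda d:np.hypot(*(np.argwhere(d["pixels"]).mean(0)[::-1]-c)))
q,f=fit([(s,L[0]["pixels"].astype(float))],DIV,q0); print(c,L[0]["rect"],q.round(4),yaw_q(q).round(1),f)
print(r.sense()["time_s"],r.sense()["tcp_pos"],r.sense()["tcp_rot"])
for n in("side","scene"):
    for d in r.search_frame("orange_divider",n): print(n,np.round(d["rect"]),d["p"])
a=V["side"]["pixels"][:,:,::-1][220:360,230:370]; b=V["scene"]["pixels"][:,:,::-1][110:250,310:450]
cv2.imwrite("pics/c1.png",cv2.resize(np.hstack([a,b]),(800,400),interpolation=cv2.INTER_CUBIC))
```

```text
[340.51039458 178.70911464] [335.3, 122.5, 351.5, 243.1] [ 0.5246 -0.3287  1.2005] 68.8 0.12253722437311797
11.2 [ 0.52558778 -0.29694934  0.23967748] [-1.24159711e-04  9.81935758e-01 -1.89214565e-01 -1.64069795e-05]
side [260. 288. 320. 322.] 0.74
scene [381. 132. 419. 174.] 0.97
```

View pics/c1.png

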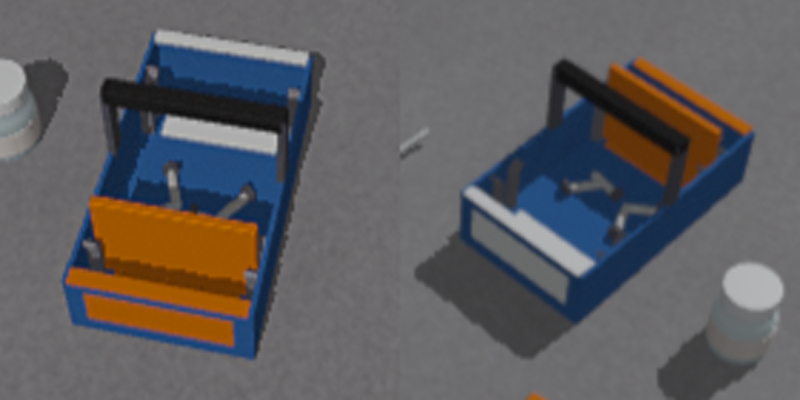

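The orange plate stands deep in its slot in both views. Next I'll pick up the white one.

Call:
step_arm --increments '[{"xyz": [-0.1,-2,0],"angular": [0,0,0],"gripper": 1},{"xyz": [0,-1.2,-2.5],"angular": [0,0,0],"gripper": 1},{"xyz": [0,0,-4],"angular": [0,0,0],"gripper": 1},{"xyz": [0,0,-4],"angular": [0,0,0],"gripper": 1},{"xyz": [0,0,-3],"angular": [0,0,0],"gripper": 0.8}]'

```text
time_s: 11.8
tcp_pos: [0.5237, -0.3306, 0.1024]
tcp_rot: [-0.0, 0.982, -0.19, -0.001]
ft_force: [0.0, 0.7, 0.8]
grip_width: 0.0859
grasp_force: 0.0
```

Call:
step_arm --increments '[{"xyz": [0,0,-2],"angular": [0,0,0],"gripper": 0.6},{"xyz": [0,0,-1],"angular": [0,0,0],"gripper": 0.5},{"xyz": [0,0,0],"angular": [0,0,0],"gripper": 0},{"xyz": [0,0,0],"angular": [0,0,0],"gripper": 0},{"xyz": [0,0,0],"angular": [0,0,0],"gripper": 0}]'

```text
time_s: 12.3
tcp_pos: [0.5253, -0.3309, 0.076]
tcp_rot: [0.0, 0.982, -0.19, 0.001]
ft_force: [-0.5, -0.8, -0.1]
grip_width: 0.0458
grasp_force: 0.0
```

Call:
step_arm --increments '[{"xyz": [0,0,0],"angular": [0,0,0],"gripper": 0},{"xyz": [0,0,0],"angular": [0,0,0],"gripper": 0},{"xyz": [0,0,0],"angular": [0,0,0],"gripper": 0},{"xyz": [0,0,0],"angular": [0,0,0],"gripper": 0},{"xyz": [0,0,0],"angular": [0,0,0],"gripper": 0}]'

```text
time_s: 12.8
tcp_pos: [0.5245, -0.3299, 0.0746]
tcp_rot: [-0.0, 0.982, -0.19, 0.0]
ft_force: [2.1, 2.0, -0.1]
grip_width: 0.0076
grasp_force: 30.0
```

Call:
step_arm --increments '[{"xyz": [0,0,0],"angular": [0,0,0],"gripper": 0},{"xyz": [0,0,0],"angular": [0,0,0],"gripper": 0}]'

```text
time_s: 13.0
tcp_pos: [0.5245, -0.3299, 0.0746]
tcp_rot: [-0.0, 0.982, -0.19, 0.0]
ft_force: [1.3, 2.6, 0.6]
grip_width: 0.0078
grasp_force: 30.0
```

Call:
step_arm --increments '[{"xyz": [0,0,2],"angular": [0,0,0],"gripper": 0},{"xyz": [0,0,3],"angular": [0,0,0],"gripper": 0},{"xyz": [0,0,4],"angular": [0,0,0],"gripper": 0},{"xyz": [0,0,4],"angular": [0,0,0],"gripper": 0},{"xyz": [0,2,3],"angular": [0,0,0],"gripper": 0}]'

```text
time_s: 13.5
tcp_pos: [0.5248, -0.312, 0.2371]
tcp_rot: [0.001, 0.982, -0.191, 0.001]
ft_force: [0.2, -0.3, -0.7]
grip_width: 0.0083
grasp_force: 30.0
```

Call:
step_arm --increments '[{"xyz": [0.4,4,0.5],"angular": [0,0,3],"gripper": 0},{"xyz": [0.4,4.5,0.5],"angular": [0,0,4],"gripper": 0},{"xyz": [0.4,4.5,0],"angular": [0,0,4],"gripper": 0},{"xyz": [0.4,4.5,0],"angular": [0,0,4],"gripper": 0},{"xyz": [0.4,4.5,0],"angular": [0,0,4],"gripper": 0}]'

```text
time_s: 14.0
tcp_pos: [0.5441, -0.0887, 0.2446]
tcp_rot: [0.0, 1.0, -0.024, 0.0]
ft_force: [0.2, 0.1, -0.6]
grip_width: 0.0077
grasp_force: 30.0
```

Call:
step_arm --increments '[{"xyz": [0.4,4.5,0],"angular": [0,0,4],"gripper": 0},{"xyz": [0.4,3.5,0],"angular": [0,0,3.4],"gripper": 0},{"xyz": [0.3,2.2,0],"angular": [0,0,0],"gripper": 0},{"xyz": [0,0,0],"angular": [0,0,0],"gripper": 0},{"xyz": [0,0,0],"angular": [0,0,0],"gripper": 0}]'

```text
time_s: 14.5
tcp_pos: [0.5552, 0.0117, 0.2444]
tcp_rot: [0.0, 0.999, 0.04, -0.0]
ft_force: [-0.1, -0.7, -0.9]
grip_width: 0.0073
grasp_force: 30.0
```

Call:
step_arm --increments '[{"xyz": [0,0,-2],"angular": [0,0,0],"gripper": 0},{"xyz": [0,0,-3.5],"angular": [0,0,0],"gripper": 0},{"xyz": [0,0,-3.5],"angular": [0,0,0],"gripper": 0},{"xyz": [0,0,-2],"angular": [0,0,0],"gripper": 0},{"xyz": [0,0,0],"angular": [0,0,0],"gripper": 0}]'

```text
time_s: 15.0
tcp_pos: [0.5531, 0.0103, 0.1318]
tcp_rot: [0.0, 0.999, 0.039, -0.003]
ft_force: [0.2, 0.1, -0.0]
grip_width: 0.008
grasp_force: 30.0
```

Call:
step_arm --increments '[{"xyz": [0,0,0],"angular": [0,0,0],"gripper": 0},{"xyz": [0,0,0],"angular": [0,0,0],"gripper": 0}]'

```text
time_s: 15.2
tcp_pos: [0.5564, 0.0112, 0.136]
tcp_rot: [0.0, 0.999, 0.039, 0.001]
ft_force: [0.2, -0.5, 0.4]
grip_width: 0.0078
grasp_force: 30.0
```

Run:
```python
from h import *
print(r.sense()["tcp_pos"],r.sense()["ft_force"])
s=snap("wrist"); a=s["pixels"][:,:,::-1][130:330,200:460]; cv2.imwrite("pics/w4.png",cv2.resize(a,(780,600),interpolation=cv2.INTER_CUBIC))
```

```text
[0.55642791 0.01121701 0.13601291] [ 0.18626741 -0.49087364  0.36889668]
```

View pics/w4.png

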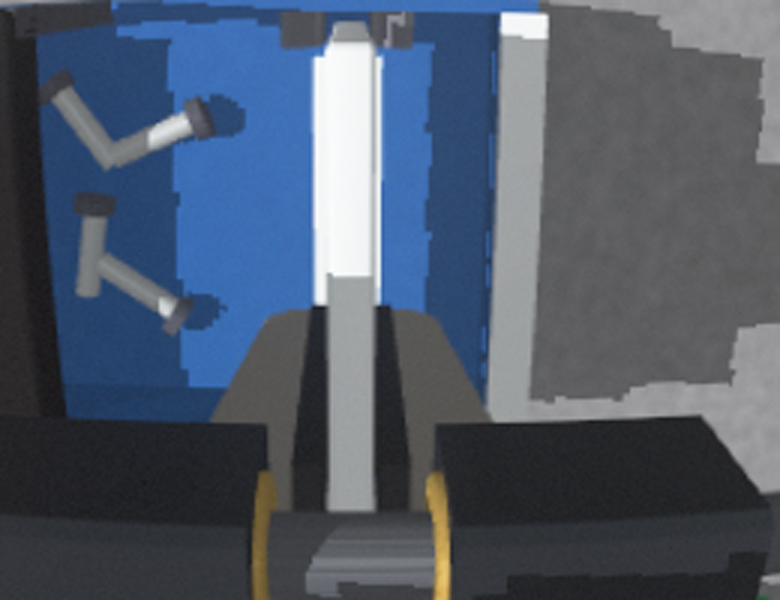

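The ribs are at crop x 281–325 and 373–412, giving a centre of ≈348, and the plate's lower edge is centred at ≈350, so it lines up. The gap to the far wall is slightly small, so I'll shift −1 mm in x and descend.

Call:
step_arm --increments '[{"xyz": [-0.1,0.05,0],"angular": [0,0,0],"gripper": 0},{"xyz": [0,0,-0.8],"angular": [0,0,0],"gripper": 0},{"xyz": [0,0,-1],"angular": [0,0,0],"gripper": 0},{"xyz": [0,0,-1],"angular": [0,0,0],"gripper": 0},{"xyz": [0,0,0],"angular": [0,0,0],"gripper": 0}]'

```text
time_s: 15.75
tcp_pos: [0.553, 0.0123, 0.1046]
tcp_rot: [-0.0, 0.999, 0.039, -0.002]
ft_force: [-0.6, 0.4, -1.0]
grip_width: 0.0078
grasp_force: 30.0
```

Call:
step_arm --increments '[{"xyz": [0,0,-1],"angular": [0,0,0],"gripper": 0},{"xyz": [0,0,-0.5],"angular": [0,0,0],"gripper": 0}]'

```text
time_s: 15.95
tcp_pos: [0.5542, 0.0123, 0.0906]
tcp_rot: [0.0, 0.999, 0.039, -0.0]
ft_force: [-0.6, 0.4, -0.5]
grip_width: 0.008
grasp_force: 30.0
```

Call:
step_arm --increments '[{"xyz": [0,0,-1],"angular": [0,0,0],"gripper": 0},{"xyz": [0,0,-0.8],"angular": [0,0,0],"gripper": 0},{"xyz": [0,0,-0.5],"angular": [0,0,0],"gripper": 0},{"xyz": [0,0,0],"angular": [0,0,0],"gripper": 0},{"xyz": [0,0,0],"angular": [0,0,0],"gripper": 0}]'

```text
time_s: 16.45
tcp_pos: [0.5544, 0.0123, 0.0684]
tcp_rot: [0.0, 0.999, 0.039, -0.0]
ft_force: [-0.8, -0.3, -1.0]
grip_width: 0.0078
grasp_force: 30.0
```

Call:
step_arm --increments '[{"xyz": [0,0,0],"angular": [0,0,0],"gripper": 0.5},{"xyz": [0,0,0],"angular": [0,0,0],"gripper": 0.5},{"xyz": [0,0,0],"angular": [0,0,0],"gripper": 0.5},{"xyz": [0,0,0],"angular": [0,0,0],"gripper": 0.5},{"xyz": [0,0,2],"angular": [0,0,0],"gripper": 0.5}]'

```text
time_s: 16.95
tcp_pos: [0.5526, 0.0123, 0.0869]
tcp_rot: [-0.0, 0.999, 0.039, -0.002]
ft_force: [0.5, -0.1, -1.0]
grip_width: 0.0448
grasp_force: 0.0
```

Call:
step_arm --increments '[{"xyz": [0,0,4],"angular": [0,0,0],"gripper": 0.5},{"xyz": [0,0,4],"angular": [0,0,0],"gripper": 1},{"xyz": [0,0,4],"angular": [0,0,0],"gripper": 1},{"xyz": [0,0,3],"angular": [0,0,0],"gripper": 1},{"xyz": [0,0,0],"angular": [0,0,0],"gripper": 1}]'

```text
time_s: 17.45
tcp_pos: [0.5569, 0.0124, 0.2433]
tcp_rot: [0.0, 0.999, 0.039, 0.004]
ft_force: [0.8, 0.3, -0.1]
grip_width: 0.0757
grasp_force: 0.0
```

Run:
```python
from h import *
from f3 import trayfit
s,q=trayfit(exc=(0,1),q0=[.5491,.0819,1.6484]); print(r.sense()["tcp_pos"],r.sense()["tcp_rot"],r.sense()["time_s"])
V={n:snap(n) for n in("side","scene")}
a=V["side"]["pixels"][:,:,::-1][225:345,240:360]; b=V["scene"]["pixels"][:,:,::-1][120:240,320:440];c=s["pixels"][:,:,::-1][110:290,150:450]
top=cv2.resize(np.hstack([a,b]),(600,300),interpolation=cv2.INTER_CUBIC); bot=cv2.resize(c,(500,300),interpolation=cv2.INTER_CUBIC)
cv2.imwrite("pics/c2.png",np.vstack([top,np.hstack([bot,np.zeros((300,100,3),np.uint8)])]))
```

```text
mask [0.5498 0.0792 1.6498] 94.53 0.2
bar off px [[1.3, 9.0], [1.3, 11.0], [0.7, 15.0], [0.5, 15.0], [-0.2, 16.0], [0.5, 17.0]] slots [0.5443 0.149 ] [0.5554 0.0094]
[0.55457291 0.01233531 0.23902628] [1.09538243e-05 9.99227054e-01 3.93041064e-02 6.93410071e-04] 17.55
```

View pics/c2.png

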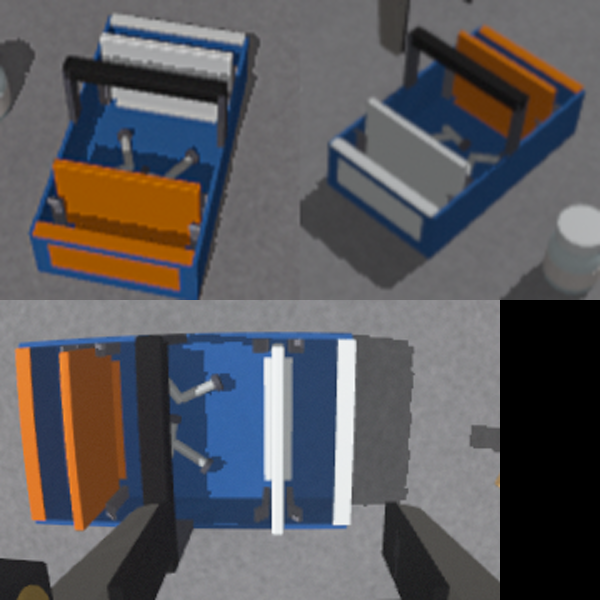

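Both plates are seated: orange at (0–210, 160–240) and white at (100–235, 35–120) in the side crop, each square in its slot. Next is the handle.

Call:
step_arm --increments '[{"xyz": [-0.2,3.5,0],"angular": [0,0,0],"gripper": 1},{"xyz": [-0.3,3.5,-1],"angular": [0,0,0],"gripper": 1},{"xyz": [0,0,-3],"angular": [0,0,0],"gripper": 1},{"xyz": [0,0,-4],"angular": [0,0,0],"gripper": 1},{"xyz": [0,0,-3],"angular": [0,0,0],"gripper": 1}]'

```text
time_s: 18.15
tcp_pos: [0.5475, 0.0825, 0.1252]
tcp_rot: [0.0, 0.999, 0.04, -0.002]
ft_force: [0.7, -0.9, -0.4]
grip_width: 0.0922
grasp_force: 0.0
```

Call:
step_arm --increments '[{"xyz": [0,0,-1.6],"angular": [0,0,0],"gripper": 1},{"xyz": [0,0,0],"angular": [0,0,0],"gripper": 0.5},{"xyz": [0,0,0],"angular": [0,0,0],"gripper": 0},{"xyz": [0,0,0],"angular": [0,0,0],"gripper": 0},{"xyz": [0,0,0],"angular": [0,0,0],"gripper": 0}]'

```text
time_s: 18.65
tcp_pos: [0.5501, 0.0824, 0.1136]
tcp_rot: [-0.0, 0.999, 0.039, 0.001]
ft_force: [0.2, 0.2, 0.7]
grip_width: 0.0621
grasp_force: 0.0
```

Call:
step_arm --increments '[{"xyz": [0,0,0],"angular": [0,0,0],"gripper": 0},{"xyz": [0,0,0],"angular": [0,0,0],"gripper": 0},{"xyz": [0,0,0],"angular": [0,0,0],"gripper": 0},{"xyz": [0,0,0],"angular": [0,0,0],"gripper": 0},{"xyz": [0,0,0],"angular": [0,0,0],"gripper": 0}]'

```text
time_s: 19.15
tcp_pos: [0.5494, 0.0823, 0.1126]
tcp_rot: [-0.0, 0.999, 0.039, 0.0]
ft_force: [0.6, -0.0, 0.8]
grip_width: 0.0219
grasp_force: 0.0
```

Call:
step_arm --increments '[{"xyz": [0,0,0],"angular": [0,0,0],"gripper": 0},{"xyz": [0,0,0],"angular": [0,0,0],"gripper": 0},{"xyz": [0,0,0],"angular": [0,0,0],"gripper": 0},{"xyz": [0,0,0],"angular": [0,0,0],"gripper": 0},{"xyz": [0,0,0],"angular": [0,0,0],"gripper": 0}]'

```text
time_s: 19.65
tcp_pos: [0.5494, 0.0822, 0.1126]
tcp_rot: [0.0, 0.999, 0.039, 0.0]
ft_force: [-0.1, -1.2, 0.6]
grip_width: 0.0156
grasp_force: 30.0
```

Gripped at 15.6 mm, the width of the bar. Lifting gently.

Call:
step_arm --increments '[{"xyz": [0,0,0.4],"angular": [0,0,0],"gripper": 0},{"xyz": [0,0,0.8],"angular": [0,0,0],"gripper": 0},{"xyz": [0,0,1.2],"angular": [0,0,0],"gripper": 0},{"xyz": [0,0,1.6],"angular": [0,0,0],"gripper": 0},{"xyz": [0,0,1.8],"angular": [0,0,0],"gripper": 0}]'

```text
time_s: 20.15
tcp_pos: [0.549, 0.0824, 0.1716]
tcp_rot: [-0.0, 0.999, 0.039, -0.0]
ft_force: [0.0, -0.1, -7.2]
grip_width: 0.0159
grasp_force: 30.0
```

Call:
step_arm --increments '[{"xyz": [0,0,1.8],"angular": [0,0,0],"gripper": 0},{"xyz": [0,0,1.8],"angular": [0,0,0],"gripper": 0},{"xyz": [0,0,1.8],"angular": [0,0,0],"gripper": 0},{"xyz": [0,0,1.5],"angular": [0,0,0],"gripper": 0},{"xyz": [0,0,1.2],"angular": [0,0,0],"gripper": 0}]'

```text
time_s: 20.65
tcp_pos: [0.5494, 0.0825, 0.2533]
tcp_rot: [-0.0, 0.999, 0.039, 0.001]
ft_force: [0.8, 0.1, -6.3]
grip_width: 0.0159
grasp_force: 30.0
```

Call:
step_arm --increments '[{"xyz": [0,0,0.8],"angular": [0,0,0],"gripper": 0},{"xyz": [0,0,0.4],"angular": [0,0,0],"gripper": 0},{"xyz": [0,0,0],"angular": [0,0,0],"gripper": 0},{"xyz": [0,0,0],"angular": [0,0,0],"gripper": 0},{"xyz": [0,0,0],"angular": [0,0,0],"gripper": 0}]'

```text
time_s: 21.15
tcp_pos: [0.549, 0.0823, 0.2628]
tcp_rot: [0.0, 0.999, 0.039, -0.001]
ft_force: [-0.6, 0.5, -6.1]
grip_width: 0.0156
grasp_force: 30.0
```

Call:
step_arm --increments '[{"xyz": [0,0,0],"angular": [0,0,0],"gripper": 0},{"xyz": [0,0,0],"angular": [0,0,0],"gripper": 0},{"xyz": [0,0,0],"angular": [0,0,0],"gripper": 0},{"xyz": [0,0,0],"angular": [0,0,0],"gripper": 0},{"xyz": [0,0,0],"angular": [0,0,0],"gripper": 0}]'

```text
time_s: 21.65
tcp_pos: [0.5494, 0.0824, 0.2636]
tcp_rot: [-0.0, 0.999, 0.039, 0.0]
ft_force: [0.0, -0.3, -5.6]
grip_width: 0.0154
grasp_force: 30.0
```

Run:
```python
from h import *
V={n:snap(n) for n in("side","scene")}
st=r.sense(); print(st["time_s"],st["tcp_pos"],st["ft_force"],st["grip_width"],st["torque"],np.abs(st["qd"]).max())
a=V["side"]["pixels"][:,:,::-1][160:360,220:420]; b=V["scene"]["pixels"][:,:,::-1][50:250,280:480]
cv2.imwrite("pics/c3.png",cv2.resize(np.hstack([a,b]),(800,400),interpolation=cv2.INTER_CUBIC))
```

```text
21.75 [0.54940575 0.0823135  0.26360561] [-1.29488066 -0.6799262  -6.56053892] 0.015793178387861546 [-0.00821129 -0.00616503  0.0132279 ] 0.002129840009962038
```

View pics/c3.png

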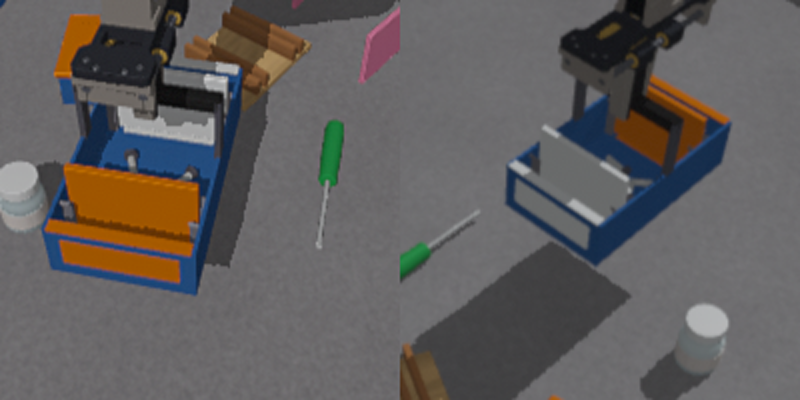

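The picture shows the tray held level about 15 cm up, with both dividers upright in their own slots. The jar and the screwdriver are undisturbed.

```bash
python3 -c "
from station import r
print(r.job_done())"
```

```text
the job is handed in; nothing more can be done
None
```

Job handed in: both dividers are in their own colour's slots, and the tray is held level and still about 15 cm above the bench; the hand-in call returned no verdict.

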